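# Fetch the dispenser from under the rack with the reacher

### The job

The flip-cap dispenser has slid under the low wire rack. Take the reacher by its pistol grip, slide its open jaws in under the rack around the bottle, squeeze the trigger until the pads hold the bottle firmly but not hard enough to make it spurt, and draw it, still gripped, right out from under the rack. Then let the trigger go so that bottle and reacher are both left lying on the mat, without handling the bottle directly, knocking the rack or disturbing the other things.

Things in the scene. Friction and masses are not known exactly. Their poses are not given: they have to be found in the camera images.
- reacher_grip (a point): Middle of the reacher's palm grip and trigger pair, 16 mm above the mat; x runs along the shaft to the jaws, y outward along the grip, z up. Palm back face 32 mm behind (-x), trigger front face 32 mm ahead: 64 mm wide at rest, 40 squeezed. Both are about 30 mm high and run from 26 mm on the -y side to 32 on the +y side. The shaft, in a 26 mm wide housing, lies 42 mm to the -y side.
- reacher_pads (a point): Midway between the reacher's two jaw pads, 16 mm above the mat, axes as reacher_grip, 320 mm ahead of the grip point and 42 mm to its -y side. Rubber pads 40 mm long (20 either way along x), 22 mm high, 54 to 82 mm (usually about 68) apart at rest and 5 mm clear of the mat; open jaws about 110 mm wide outside. The jaw head's front face is 90 mm behind this point.
- trigger (a joint): Trigger travel towards the palm grip, m: 0 released (jaws open), 0.024 fully squeezed. Each pad moves in 1.2 mm per mm. The return spring takes 8 N at rest plus 0.15 N per mm; pressing an item adds 2.3 to 2.8 N at the trigger per newton at each pad. A hold of 2 to 3 mm keeps the reacher in hand with the jaws open.
- reacher: Compact pistol-grip reacher, 380 g, about 425 mm long, lying on its side so that the jaws open level; to be slid along the mat, not carried. Origin on its underside below the shaft, 42 mm to the -y side of the grip point. Closing a hand equally from both sides moves the palm grip, and with it shaft and jaws, forward by half the squeeze.
- dispenser_mid (a point): Centre of the white flip-cap squeeze dispenser lying flat on the mat under the rack: 125 mm long (x, 62.5 either way), 46 wide (y), 34 high (z). Its cap (26 mm long, 30 wide) is at the -x end, towards the rack's mouth; the straight-sided body runs from 24 mm on the cap side of the centre to the +x end.
- dispenser: The same dispenser as a whole, about 300 g, origin on its underside below the centre. It spurts if the two pads together press it with more than 14 N (7 N each); dragging it needs some 2 N from each pad, and a firm, gentle hold is 4 to 5 N each.
- rack_mouth (a point): Middle of the open front of the low wire rack, at mat level; x points into the gap, y along the front, z up. The gap is 300 mm wide between the corner legs (150 either way), 240 deep and 66 high.
- rack: The wire rack itself, 300 mm wide, 240 mm deep, 100 mm high; origin at mat level in the middle of its floor area, 120 mm inside the mouth; x points from the mouth inwards.
- mat: Ribbed rubber mat, 620 mm by 950 mm, 4 mm thick, fixed on the work surface; origin under its centre. Its top is 4 mm above the work surface.
- funnel: Bystander: orange funnel standing mouth down, 104 mm wide, 108 mm high; origin under its centre.
- sink_guard: Bystander: steel mesh sink guard, 78 mm wide, 22 mm high; origin under its centre.
- scrub_brush: Bystander: green scrub brush, 150 mm (x) by 52 mm by 50 mm high; origin under its centre.
- tape_roll: Bystander: roll of thread tape lying flat, 54 mm wide, 13 mm high; origin under its centre.
- spanner: Bystander: steel spanner lying flat, 170 mm along its x; origin under its middle.
- cleaner: Bystander: bottle standing on the rack, 68 mm wide, 170 mm high; origin under its centre.
- powder_tin: Bystander: tin standing on the rack, 72 mm wide, 120 mm high; origin under its centre.
- jaw_head (a point): Front face of the jaw head between the two jaws, 230 mm ahead of reacher, 16 mm above the mat. Each rubber pad is a tight push fit on its stud and has been left up to 7 mm further in or out, differently each time, so the trigger travel at which both press the bottle (about 9 mm on average, 3 to 15) must be felt; after that each mm of trigger adds some 3 N per pad.

How it is judged:
On the way, in this order (a step that is already met when the one before it is completed fails the run):
1. while the dispenser is still under the rack, it lies between the pads and they press on it with at least 5 N together (contact force between reacher and dispenser above 5 N and value of joint trigger above 0.002 m and horizontal distance between dispenser_mid and reacher_pads below 0.04 m and x of dispenser_mid in the frame of rack_mouth above 0.04 m), for 0.3 s.
2. the dispenser is drawn wholly out of the rack, its centre at least 68 mm outside the mouth, still gripped between the pads (contact force between reacher and dispenser above 3 N and value of joint trigger above 0.002 m and horizontal distance between dispenser_mid and reacher_pads below 0.045 m and x of dispenser_mid in the frame of rack_mouth below -0.068 m), for 0.1 s.
At the end, for the whole second after the job is handed in: The dispenser lies flat and still on the mat wholly outside the rack (its centre at least 66 mm outside the mouth), the trigger is released (within 3 mm of rest), and the reacher lies flat and still on the mat (x of dispenser_mid in the frame of rack_mouth below -0.066 m and height (world z) of dispenser_mid below 0.03 m and angle between dispenser's own z axis and vertical below 0.15 rad and linear speed of each of dispenser, reacher below 0.02 m/s and value of joint trigger below 0.003 m and height (world z) of reacher below 0.01 m and angle between reacher's own z axis and vertical below 0.1 rad); the robot touches nothing.
It fails at once if the pads squeeze the dispenser with more than 14 N together (it spurts) (contact force between reacher and dispenser above 14 N).
It fails at once if the robot touches the dispenser itself (contact force between any of the arm, the fingers and dispenser above 0.5 N).
It fails at once if the rack is struck or levered by the reacher with more than 10 N (contact force between reacher and rack above 10 N).
It fails at once if the rack is struck by the robot with more than 10 N (contact force between any of the arm, the fingers and rack above 10 N).
It fails at once if another thing is moved by more than 20 mm (distance of any of funnel, sink_guard, scrub_brush, tape_roll, spanner, cleaner, powder_tin from where it was at the start of the episode above 0.02 m).
It also fails if it takes over 61 s, if anything falls off the work surface, if the arm or the gripper's body presses on something with over 40 N, if the wrist force passes 120 N, or if a joint passes its speed limit or range.

### The arm

A 7-joint arm with a two-finger parallel gripper is mounted at the origin on the work surface. World frame = base frame: x ahead of the robot, y to its left, z up, the work surface at z = 0. Lengths are in m, angles in rad, forces in N, time in s.
With the tool pointing down it reaches from about 0.4 to 0.85 m from the base axis. Payload 10.4 kg.
Tool frame: the origin (TCP) lies between the finger pads; the fingertips stand 11 mm ahead of it and the grasp point (between the pads) lies 8 mm behind it; z points along the fingers, y is the direction in which the jaws open and shut (so a half turn about z gives the same grasp; the last joint's range is limited). The gripper opens to 87 mm and grips with 3 to 60 N. Pads are 19 mm wide; open, the fingers measure 117 mm over their backs; the gripper's body (75 mm by 190 mm) begins 51 mm behind the grasp point.
Start: joints at [-1.218, 0.332, -0.065, 1.46, 0.022, 1.35, -0.088], TCP at [0.229, 0.581, 0.234] pointing down, gripper open.
Joint ranges: [-2.6, 2.6], [-0.5, 2.12], [-1.47, 1.34], [0.16, 2.42], [-1.27, 4.41], [0.06, 2.06], [-2.6, 2.6]. Speed limits (rad/s): [2.22, 2.22, 2.79, 2.79, 3.14, 3.14, 3.14].

### API

Orientations are given as a unit quaternion [x, y, z, w].
In Python, from bench import r, eyes gives the robot as it stands.
- The arm moves only by the shell command python3 -m inch 'ROWS' [FORCE]. ROWS is a JSON object of lists of equal length, an entry for each row: "translation": the shift along the world's x, y, z scaled (see below), a list of three; "rot": the turn, a rotation vector about the world's x, y, z scaled (see below), a list of three; "jaw": the finger opening in mm, from 0 to 87. In form: {"translation": [[tx, ty, tz], ...], "rot": [[ax, ay, az], ...], "jaw": [jaw, ...]}. A call has 1 to 20 rows; each row is the pose to reach, as a shift and turn from the pose measured when the call began; what a row does not reach only later rows make up. The controller multiplies each number of a shift by 100 mm and each number of a turn by 60 degrees. A row lasts 1/10 s, in which the tool goes at most 50 mm and 8.59 degrees, less where a joint would pass 70% of its speed; a pose out of reach is approached as far as the arm can. A call with a number of a shift or a turn outside -1 to 1 is refused whole. A call with a gripper value outside its range is refused whole. The fingers move at their own pace and stop on an object; FORCE is the grip in N (left out, the last holds). Time passes only in rows, so rows that repeat a pose let the fingers close. It gives the time, the measured TCP pose, the force and the opening at its end, in the units of the state.
- r.read_state(): the state, without advancing time (a new reading comes with each control period).
- eyes.camera(name): name is "scene" or "top" or "wrist"; returns the picture (420x560x3 uint8, blue, green, red); there is no depth.
- eyes.calibration(name): a dict with "fx", "fy", "cx", "cy" (pixels), "distortion" ([k1, k2, p1, p2, k3] as OpenCV has them; the pictures are not rectified), "R" (3x3) and "t" (3): a world point X has camera coordinates R X + t; the wrist camera has in their place "hand_eye" (4x4, takes a point from camera to tool coordinates, whose origin is the TCP and whose axes are the flange's). Camera axes: x right, y down, z forward; pixel columns grow to the right and rows downward; lengths in m; the calibration is good to about 2 mm. A picture is of the moment at which its call begins: read the wrist's pose just before it. calibration takes no time and is no camera call.
- r.close_job(): hands the job in, once; it reports no verdict.
The state is a dict: "time": time; "joint_positions": joint angles; "joint_vel": joint speeds; "joint_torque": joint torques, N m; "ee_pos": TCP position; "eef_rot": TCP orientation; "ft_force": force on the tool from outside, world axes, zero at the start; "torque": the same for the moment, N m; "width": finger opening in m.
Only numpy, scipy, OpenCV 4.12 (cv2) and the standard library are available. Lean on these libraries where they do the work, as an engineer would, in place of code of your own. Each camera call takes 0.05 s, during which the arm holds its last target. There are 200 camera calls.

## Working session

There is one attempt and no reset: what is moved stays moved. The work goes in short steps, Python scripts to look and compute and a shell command to move; the robot and the scene stay as the last step left them, time stands still between calls to the robot, and variables do not carry over. Pictures are saved under pics/ and viewed, about 8 in all and at most 12, crops included, and the job is handed in when it is done.

```bash
ls; mkdir -p pics
python3 - <<'E'
from bench import r,eyes
import cv2
for n in("scene","top"):
    cv2.imwrite(f"pics/{n}0.png",eyes.camera(n))
    print(eyes.calibration(n))
s=r.read_state();print(s)
print(eyes.calibration("wrist"))
E
```

```text
pics
{'fx': 498.95119922155135, 'fy': 498.95119922155135, 'cx': 288.52834620874415, 'cy': 215.40547090471856, 'distortion': array([-0.04173868,  0.        ,  0.        ,  0.        ,  0.        ]), 'R': array([[-0.84745135,  0.53076722, -0.01060008],
       [ 0.31832239,  0.49206845, -0.81027125],
       [-0.42484945, -0.69003971, -0.58595917]]), 't': array([ 0.49235455, -0.14334383,  1.66495363])}
{'fx': 508.1492545908947, 'fy': 508.1492545908947, 'cx': 279.3240530276054, 'cy': 212.21158482685243, 'distortion': array([-0.07935493,  0.        ,  0.        ,  0.        ,  0.        ]), 'R': array([[ 0.02313079, -0.99965708,  0.01227528],
       [-0.99522258, -0.02418967, -0.09458791],
       [ 0.09485241, -0.01002874, -0.99544083]]), 't': array([2.94856128e-04, 6.18452679e-01, 1.29228445e+00])}
{'time': 0.1, 'joint_positions': array([-1.21761837,  0.33273898, -0.06468966,  1.46088323,  0.0216021 ,
        1.34992512, -0.08847931]), 'joint_vel': array([-0.00081004, -0.00117864, -0.00047576,  0.00029227,  0.00270781,
       -0.00085629,  0.00064718]), 'joint_torque': array([ 2.22757524e
[... 247 characters left out ...]
3866e-05]), 'ft_force': array([-0.12306268, -0.5990117 , -0.01533669]), 'torque': array([-0.0231303 , -0.00233894,  0.01006084]), 'width': 0.0868321924867211}
{'fx': 348.42707020208644, 'fy': 348.42707020208644, 'cx': 279.61871769692027, 'cy': 203.28095381396102, 'distortion': array([0.03090791, 0.        , 0.        , 0.        , 0.        ]), 'hand_eye': array([[ 7.93174547e-04, -9.67127543e-01, -2.54290556e-01,
         7.01530596e-02],
       [ 9.99999677e-01,  7.33991101e-04,  3.27622395e-04,
        -7.53055067e-06],
       [-1.30205636e-04, -2.54290734e-01,  9.67127812e-01,
        -1.50816086e-01],
       [ 0.00000000e+00,  0.00000000e+00,  0.00000000e+00,
         1.00000000e+00]])}
```

View pics/top0.png

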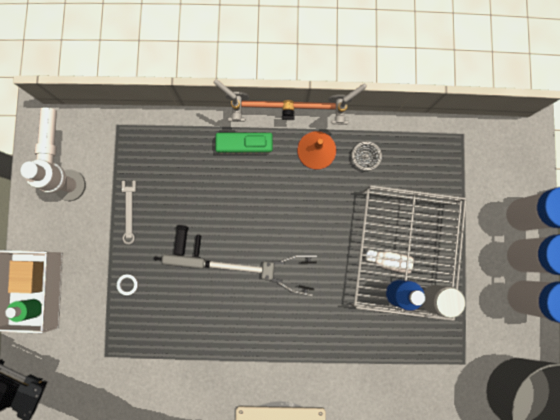

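View pics/scene0.png

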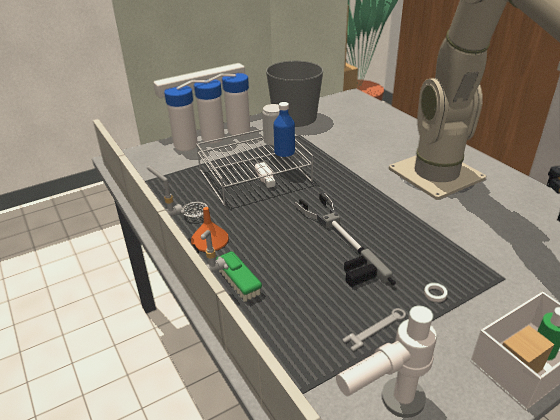

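The top view shows +x up and +y left. The rack is at right with its mouth facing +y, and the bottle is at about (366–413, 260). The reacher has its grip at (181–197, 243), its shaft along row 265 and its pads at (308, 259) and (305, 291). Enlarging for precision.

Run:
```python
import cv2
a=cv2.imread("pics/top0.png")
def c(x0,x1,y0,y1,k): return cv2.resize(a[y0:y1,x0:x1],None,fx=k,fy=k,interpolation=cv2.INTER_CUBIC)
cv2.imwrite("pics/c1.png",c(345,475,180,325,4))
cv2.imwrite("pics/c2.png",c(145,345,215,305,4))
```

```text
(no output)
```

View pics/c1.png

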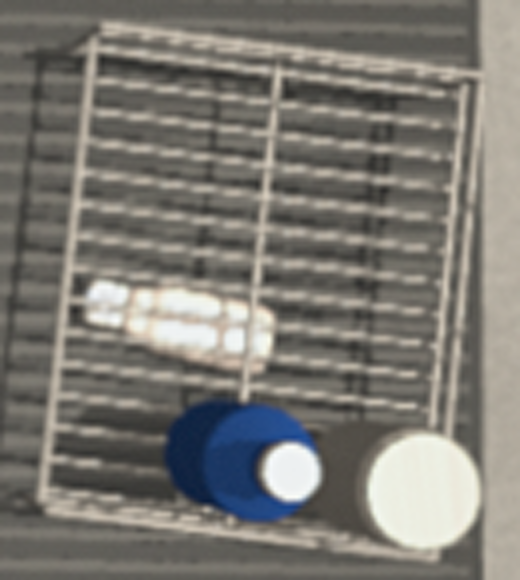

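View pics/c2.png

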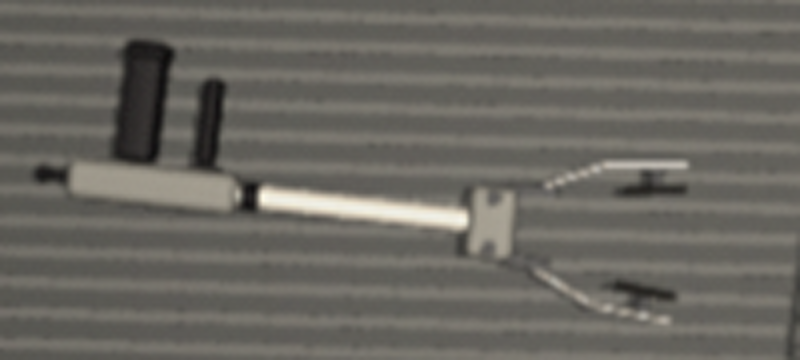

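Crop of the rack: the front rail runs (97,25) to (45,500), and the bottle goes from its cap at (85,303) to its end at (275,338). Crop of the reacher: palm (146,45)–(138,158), trigger (213,82)–(205,163), shaft (45,174) to head (492,222), pads about (650,189) and (640,291).

```bash
cat > h.py <<'E'
import numpy as np,cv2
from scipy.spatial.transform import Rotation as Ro
from bench import r,eyes
def ray(n,px,z,R=None,t=None):
    c=eyes.calibration(n);K=np.array([[c["fx"],0,c["cx"]],[0,c["fy"],c["cy"]],[0,0,1]])
    if R is None:R,t=c["R"],c["t"]
    u=cv2.undistortPoints(np.array(px,float).reshape(-1,1,2),K,c["distortion"])[:,0]
    d=np.c_[u,np.ones(len(u))]@R; o=-R.T@t
    return o+d*((z-o[2])/d[:,2])[:,None]
def wristRt(s):
    c=eyes.calibration("wrist")["hand_eye"];T=np.eye(4);T[:3,:3]=Ro.from_quat(s["eef_rot"]).as_matrix();T[:3,3]=s["ee_pos"]
    M=np.linalg.inv(T@c);return M[:3,:3],M[:3,3]
E
python3 - <<'E'
from h import *
np.set_printoptions(precision=4,suppress=True)
c1=lambda p:np.array(p)/4+[345,180]-.4
c2=lambda p:np.array(p)/4+[145,215]-.4
def P(name,f,p,z):
    w=ray("top",f(p),z);print(name,w[:,:2].tolist() if 0 else w.round(4)[:,:2].ravel());return w
P("palm",c2,[(146,45),(138,158)],.035)
P("trig",c2,[(213,82),(205,163)],.035)
P("palmLR",c2,[(118,100),(168,100)],.035)
P("trigLR",c2,[(196,120),(222,120)],.035)
w=P("shaft",c2,[(45,174),(492,222)],.025)
w2=P("shaft2",c2,[(70,180),(462,218)],.03)
for q in(w,w2):
  d=q[1]-q[0];print(np.degrees(np.arctan2(d[1],d[0])))
P("pads",c2,[(650,189),(640,291)],.028)
P("jawtips",c2,[(688,165),(668,321)],.028)
for z in(.07,.104):
  w=P("rackfront%.3f"%z,c1,[(97,25),(45,500)],z);d=w[0]-w[1];print(np.linalg.norm(d),np.degrees(np.arctan2(d[1],d[0])))
  P("rackback",c1,[(480,75),(438,555)],z)
w=P("bottle",c1,[(85,303),(275,338)],.022);d=w[1]-w[0];print(np.linalg.norm(d),np.degrees(np.arctan2(d[1],d[0])))
a=cv2.imread("pics/top0.png")
m=(a.min(2)>170).astype(np.uint8);m[:245]=0;m[277:]=0;m[:,:362]=0;m[:,418:]=0
ys,xs=np.nonzero(m);v=cv2.minAreaRect(np.c_[xs,ys].astype(np.float32));print(v)
w=ray("top",cv2.boxPoints(v),.03);print(w,w.mean(0))
E
```

```text
palm [0.5762 0.268  0.5032 0.2703]
trig [0.5533 0.2237 0.5012 0.227 ]
palmLR [0.5402 0.2847 0.541  0.2524]
trigLR [0.5286 0.2338 0.529  0.217 ]
shaft [0.4914 0.3323 0.4678 0.0417]
shaft2 [0.488  0.3147 0.47   0.061 ]
-94.64971105002626
-94.05957492141825
pads [ 0.4913 -0.0598  0.4258 -0.0546]
jawtips [ 0.5074 -0.0841  0.407  -0.073 ]
rackfront0.070 [ 0.6873 -0.2109  0.3877 -0.1807]
0.30110399530561893 -5.750065038836764
rackback [ 0.6617 -0.4592  0.3571 -0.4302]
rackfront0.104 [ 0.6821 -0.2045  0.3905 -0.1752]
0.2930738451749618 -5.750065038836774
rackback [ 0.6572 -0.4462  0.3607 -0.418 ]
bottle [ 0.5115 -0.2133  0.4912 -0.3387]
0.12705528412456488 -99.18912255793393
((387.1794128417969, 260.932373046875), (30.929170608520508, 49.754695892333984), 88.78113555908203)
[[ 0.5354 -0.2015  0.03  ]
 [ 0.5409 -0.3321  0.03  ]
 [ 0.4607 -0.334   0.03  ]
 [ 0.4556 -0.204   0.03  ]] [ 0.4982 -0.2679  0.03  ]
```

Run:
```python
import cv2
a=cv2.imread("pics/scene0.png")
cv2.imwrite("pics/c3.png",cv2.resize(a[125:275,180:380],None,fx=4,fy=4,interpolation=cv2.INTER_CUBIC))
```

```text
(no output)
```

View pics/c3.png

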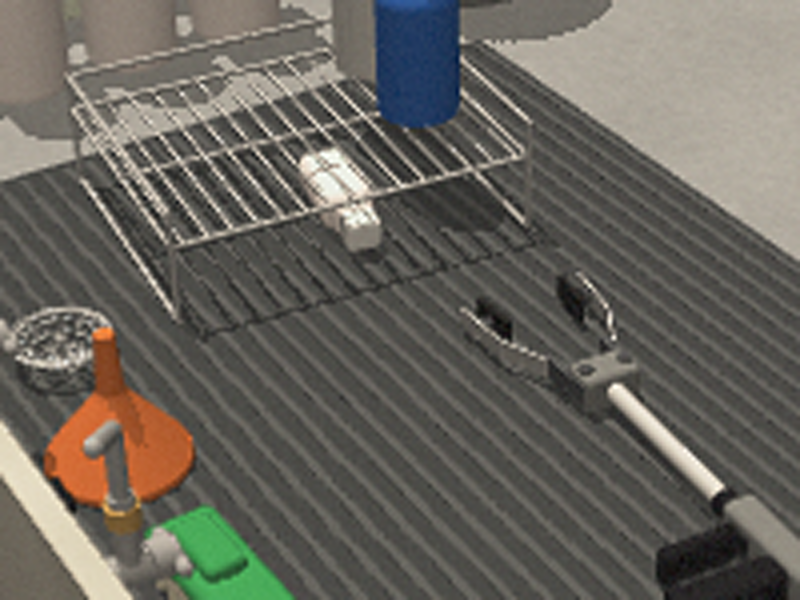

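The scene crop shows the front feet of the rack at (177,318) and (530,222). The cap's front face is at (362,237), and the body's top far edge is around (320,152).

Run:
```python
from h import *
np.set_printoptions(precision=4,suppress=True)
f=lambda p:np.array(p)/4+[180,125]-.4
w=ray("scene",f([(177,318),(530,222)]),.004);d=w[0]-w[1];print("feet",w,w.mean(0),np.linalg.norm(d),np.degrees(np.arctan2(d[1],d[0])))
print("cap face",ray("scene",f([(362,237)]),.021), "far top",ray("scene",f([(320,152)]),.038))
c=lambda p:np.array(p)/4+[345,180]-.4
print("cap corners/top-sight",ray("top",c([(88,285),(88,325)]),.034))
print("body far", ray("top",c([(275,310),(268,370),(130,290),(130,335)]),.022))
# reacher from measured: shaft direction
R=np.array([-94.4]);t=np.radians(-94.4);x=np.array([np.cos(t),np.sin(t)]);y=np.array([-x[1],x[0]])
for g in [np.array([.54,.2508])]:
  print("pads pred",g+.32*x-.042*y,"head",g+.23*x-.042*y)
```

```text
feet [[ 0.6806 -0.2124  0.004 ]
 [ 0.3774 -0.1802  0.004 ]] [ 0.529  -0.1963  0.004 ] 0.30491648959991746 -6.0643219987695485
cap face [[ 0.517  -0.2116  0.021 ]] far top [[ 0.4927 -0.321   0.038 ]]
cap corners/top-sight [[ 0.523  -0.2129  0.034 ]
 [ 0.4972 -0.2132  0.034 ]]
body far [[ 0.5095 -0.3387  0.022 ]
 [ 0.4703 -0.3341  0.022 ]
 [ 0.5206 -0.2428  0.022 ]
 [ 0.4913 -0.243   0.022 ]]
pads pred [ 0.4736 -0.065 ] head [0.4805 0.0247]
```

Estimates:
- Grip about (0.526, 0.252), with the reacher at yaw −94.3°.
- Rack mouth about (0.531, −0.196), with its x direction at −95.9°.
- Bottle centre about (0.502, −0.275), with its axis at about −99.5°.

Moving above the grip next.

```bash
python3 -m inch '{"translation":[[0.5,-0.5,0],[1,-1,0],[1,-1,0]],"rot":[[0,0,0.1],[0,0,0.2],[0,0,0.287]],"jaw":[87,87,87]}' 20
python3 -m inch '{"translation":[[0.5,-0.5,0],[1,-1,0],[1,-1,0]],"rot":[[0,0,0],[0,0,0],[0,0,0]],"jaw":[87,87,87]}'
python3 -m inch '{"translation":[[0.5,-0.5,-0.4],[0.97,-1,-0.8],[0.97,-1,-0.8],[0.97,-1,-0.8]],"rot":[[0,0,0],[0,0,0],[0,0,0],[0,0,0]],"jaw":[87,87,87,87]}'
python3 - <<'E'
from h import *
s=r.read_state();im=eyes.camera("wrist");cv2.imwrite("pics/w1.png",im);R,t=wristRt(s);np.savez("w1.npz",R=R,t=t)
y=Ro.from_quat(s["eef_rot"]).as_matrix()[:,1];print(s["time"],s["ee_pos"],np.degrees(np.arctan2(y[1],y[0])))
E
```

```text
time: 0.4
ee_pos: [0.331, 0.4788, 0.2324]
eef_rot: [0.036, 0.999, -0.001, 0.0]
ft_force: [1.2, -0.1, 0.2]
width: 0.0871
time: 0.7
ee_pos: [0.4326, 0.3765, 0.2322]
eef_rot: [0.037, 0.999, -0.001, 0.0]
ft_force: [1.3, 0.7, -0.5]
width: 0.087
time: 1.1
ee_pos: [0.5315, 0.2703, 0.149]
eef_rot: [0.04, 0.999, -0.004, -0.001]
ft_force: [-0.6, -0.7, 0.2]
width: 0.0872
1.1 [0.53151347 0.27026095 0.14900825] 85.43398038634584
```

View pics/w1.png

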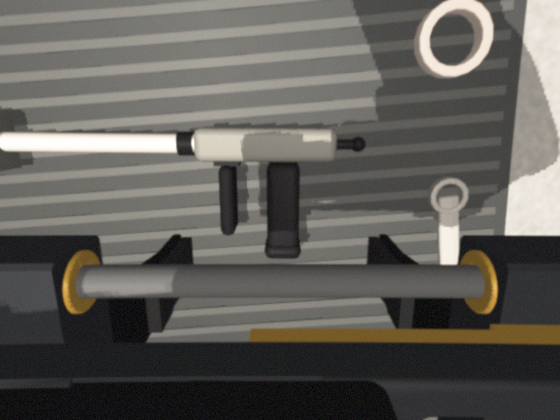

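The wrist view has the trigger at columns 220–237 (rows 165–233), the palm at columns 267–299 (rows 163–257) and the housing across rows 128–162.

Run:
```python
from h import *
d=np.load("w1.npz")
f=lambda p,z:ray("wrist",p,z,d["R"],d["t"])[:,:2].round(4).tolist()
print("trig front, palm back",f([(220,200),(299,200)],.035))
print("trig root,tip; palm root,tip",f([(228,165),(228,233),(283,163),(283,257)],.035))
print("housing", f([(195,129),(337,129),(195,162),(337,162)],.03), f([(0,142),(175,143)],.027))
```

```text
trig front, palm back [[0.5246, 0.2234], [0.5293, 0.2851]]
trig root,tip; palm root,tip [[0.4976, 0.2328], [0.5522, 0.2264], [0.4994, 0.2748], [0.5763, 0.269]]
housing [[0.4692, 0.2103], [0.4776, 0.3175], [0.494, 0.2067], [0.5026, 0.3166]] [[0.4682, 0.0603], [0.4786, 0.1926]]
```

```bash
python3 -m inch '{"translation":[[-0.06,-0.16,-0.4],[-0.06,-0.16,-0.8],[-0.06,-0.16,-0.8]],"rot":[[0,0,0],[0,0,0],[0,0,0]],"jaw":[87,87,87]}'
python3 -m inch '{"translation":[[0,0,-0.2],[0,0,-0.4],[0,0,-0.49],[0,0,-0.49],[0,0,-0.49]],"rot":[[0,0,0],[0,0,0],[0,0,0],[0,0,0],[0,0,0]],"jaw":[87,87,87,87,87]}'
```

```text
time: 1.45
ee_pos: [0.5217, 0.2543, 0.0648]
eef_rot: [0.039, 0.999, -0.006, -0.005]
ft_force: [-0.8, 0.3, -0.1]
width: 0.0867
time: 1.95
ee_pos: [0.5222, 0.2556, 0.0174]
eef_rot: [0.039, 0.999, -0.005, -0.004]
ft_force: [-0.0, -0.2, 0.5]
width: 0.0873
```

```bash
python3 -m inch '{"translation":[[0.02,0,0.02],[0.02,0,0.02],[0.02,0,0.02],[0.02,0,0.02],[0.02,0,0.02],[0.02,0,0.02]],"rot":[[0,0,0],[0,0,0],[0,0,0],[0,0,0],[0,0,0],[0,0,0]],"jaw":[70,66,64,63,62,61.5]}' 14
python3 -m inch '{"translation":[[0,0,0],[0,0,0],[0,0,0],[0,0,0],[0,0,0]],"rot":[[0,0,0],[0,0,0],[0,0,0],[0,0,0],[0,0,0]],"jaw":[61.5,61.5,61.5,61.5,61.5]}'
python3 - <<'E'
from bench import r
print(r.read_state()["width"])
E
```

```text
time: 2.55
ee_pos: [0.5244, 0.2554, 0.0195]
eef_rot: [0.039, 0.999, -0.005, -0.004]
ft_force: [0.9, -1.8, 1.3]
width: 0.0627
time: 3.05
ee_pos: [0.5244, 0.2558, 0.0195]
eef_rot: [0.039, 0.999, -0.005, -0.004]
ft_force: [0.7, 0.5, -0.1]
width: 0.0617
0.061731827511888514
```

```bash
python3 -m inch '{"translation":[[0.03,-0.06,0],[0.07,-0.12,0],[0.12,-0.18,0],[0.16,-0.24,0],[0.2,-0.3,0],[0.25,-0.36,0],[0.3,-0.42,0],[0.35,-0.48,0],[0.4,-0.54,0],[0.45,-0.6,0],[0.45,-0.6,0],[0.45,-0.6,0]],"rot":[[0,0,-0.005],[0,0,-0.01],[0,0,-0.015],[0,0,-0.02],[0,0,-0.025],[0,0,-0.03],[0,0,-0.034],[0,0,-0.038],[0,0,-0.041],[0,0,-0.043],[0,0,-0.043],[0,0,-0.043]],"jaw":[61.5,61.5,61.5,61.5,61.5,61.5,61.5,61.5,61.5,61.5,61.5,61.5]}'
python3 - <<'E'
from h import *
s=r.read_state();im=eyes.camera("top");cv2.imwrite("pics/top1.png",im)
y=Ro.from_quat(s["eef_rot"]).as_matrix()[:,1];print(s["width"],s["ee_pos"],np.degrees(np.arctan2(y[1],y[0])))
cv2.imwrite("pics/c4.png",cv2.resize(im[190:310,200:440],None,fx=3.33,fy=3.33,interpolation=cv2.INTER_CUBIC))
E
```

```text
time: 4.25
ee_pos: [0.57, 0.1944, 0.0195]
eef_rot: [0.062, 0.998, -0.005, -0.004]
ft_force: [1.4, -2.4, 2.2]
width: 0.0615
0.06153584617027173 [0.57001859 0.19436651 0.0195493 ] 82.94119028551714
```

View pics/c4.png

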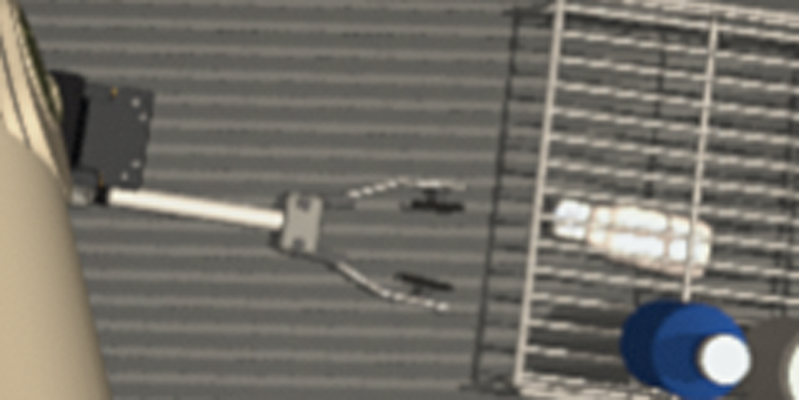

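Shaft (110,196)–(282,219), head (302,223), pads (437,207) and (425,282), jaw tips (463,187) and (446,307). The bottle's cap is at (555,217) and its far end at (708,245).

```bash
cat > m.py <<'E'
from h import *
def m(f,shaft,pads,tips,extra=None):
    a=lambda p,z:ray("top",f(p),z)[:,:2]
    s=a(shaft,.025);d=s[1]-s[0];yaw=np.degrees(np.arctan2(d[1],d[0]))
    p=a(pads,.029);print("yaw",yaw.round(2),"pads",p.round(4).tolist(),p.mean(0),"tips mid",a(tips,.028).mean(0))
    c=np.array([.502,-.275])
    if extra is not None:
        b=a(extra,.022);v=b[1]-b[0];print("bottle",b.mean(0),np.linalg.norm(v),np.degrees(np.arctan2(v[1],v[0])));c=b.mean(0)
    x=np.array([np.cos(np.radians(yaw)),np.sin(np.radians(yaw))]);y=np.array([-x[1],x[0]])
    for nm,q in(("pads",p.mean(0)),("shaftline",s[1])):print(nm,"bottle rel along/lateral",(c-q)@x,(c-q)@y)
E
python3 - <<'E'
from m import *
f=lambda p:np.array(p)/3.333+[200,190]-.35
m(f,[(110,196),(302,223)],[(437,207),(425,282)],[(463,187),(446,307)],[(555,217),(708,245)])
E
```

```text
yaw -96.63 pads [[0.5187, -0.1206], [0.4606, -0.1121]] [ 0.48965396 -0.11634471] tips mid [ 0.48818408 -0.13479092]
bottle [ 0.50333446 -0.27469263] 0.12276145997927991 -99.11986952232421
pads bottle rel along/lateral 0.15571180695874345 0.03185987182614705
shaftline bottle rel along/lateral 0.2569752711781232 0.029158355397315747
```

No slip; the reacher follows the hand. Next, line up on the bottle's axis.

```bash
python3 -m inch '{"translation":[[0.03,-0.06,0],[0.07,-0.12,0],[0.12,-0.18,0],[0.16,-0.24,0],[0.2,-0.3,0],[0.24,-0.36,0],[0.29,-0.42,0],[0.33,-0.48,0],[0.37,-0.54,0],[0.42,-0.62,0],[0.42,-0.62,0],[0.42,-0.62,0]],"rot":[[0,0,-0.005],[0,0,-0.01],[0,0,-0.015],[0,0,-0.02],[0,0,-0.025],[0,0,-0.03],[0,0,-0.034],[0,0,-0.036],[0,0,-0.038],[0,0,-0.039],[0,0,-0.039],[0,0,-0.039]],"jaw":[61.5,61.5,61.5,61.5,61.5,61.5,61.5,61.5,61.5,61.5,61.5,61.5]}'
python3 - <<'E'
from h import *
s=r.read_state();im=eyes.camera("top");cv2.imwrite("pics/top2.png",im)
y=Ro.from_quat(s["eef_rot"]).as_matrix()[:,1];print(s["width"],s["ee_pos"],np.degrees(np.arctan2(y[1],y[0])))
cv2.imwrite("pics/c5.png",cv2.resize(im[200:300,260:420],None,fx=5,fy=5,interpolation=cv2.INTER_CUBIC))
E
```

```text
time: 5.5
ee_pos: [0.6124, 0.1309, 0.0196]
eef_rot: [0.082, 0.997, -0.006, -0.003]
ft_force: [-0.1, -2.4, 1.5]
width: 0.0616
0.06160144263678308 [0.6123786  0.13094143 0.01962252] 80.55659847901538
```

View pics/c5.png

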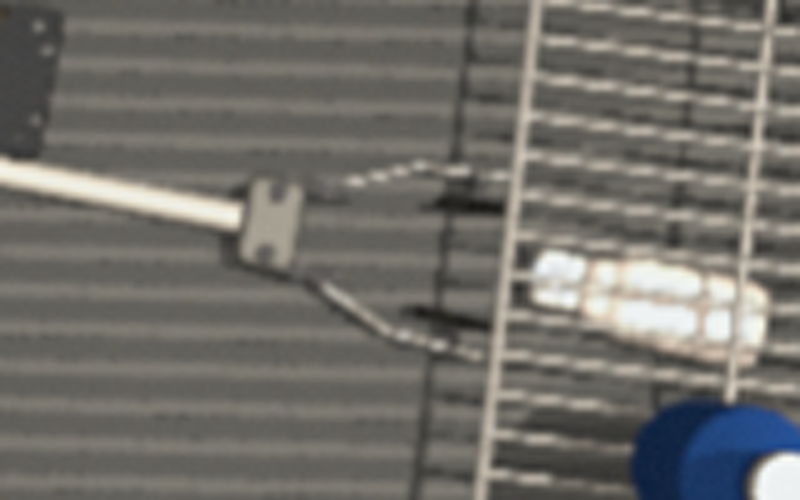

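Pads are centred at (470,206) and (451,319), the shaft runs (0,172)–(270,222), and the tips are at (502,176) and (486,357). The bottle spans (532,277)–(768,322).

Run:
```python
from m import *
f=lambda p:np.array(p)/5+[260,200]-.4
m(f,[(0,172),(270,222)],[(470,206),(451,319)],[(502,176),(486,357)],[(532,277),(768,322)])
print("pad ends",ray("top",f([(437,205),(505,208),(413,311),(490,326)]),.03)[:,:2].round(4).tolist())
```

```text
yaw -99.14 pads [[0.5484, -0.1796], [0.4897, -0.1704]] [ 0.51908092 -0.17502686] tips mid [ 0.51748283 -0.19269369]
bottle [ 0.50194299 -0.27597669] 0.1263902051292627 -99.54368080753952
pads bottle rel along/lateral 0.1023904413666102 -0.0008797196433571309
shaftline bottle rel along/lateral 0.20312842603032882 -0.003745203158434701
pad ends [[0.5485, -0.1623], [0.5477, -0.1978], [0.4934, -0.1505], [0.4866, -0.1906]]
```

Lateral error is under 1 mm, so advancing along the axis.

```bash
python3 -m inch '{"translation":[[-0.01,-0.05,0],[-0.02,-0.1,0],[-0.025,-0.15,0],[-0.033,-0.2,0],[-0.041,-0.25,0],[-0.049,-0.3,0],[-0.057,-0.35,0],[-0.066,-0.4,0],[-0.074,-0.45,0],[-0.082,-0.5,0],[-0.09,-0.55,0],[-0.098,-0.6,0],[-0.106,-0.65,0],[-0.115,-0.7,0],[-0.115,-0.7,0],[-0.115,-0.7,0]],"rot":[[0,0,0],[0,0,0],[0,0,0],[0,0,0],[0,0,0],[0,0,0],[0,0,0],[0,0,0],[0,0,0],[0,0,0],[0,0,0],[0,0,0],[0,0,0],[0,0,0],[0,0,0],[0,0,0]],"jaw":[61.5,61.5,61.5,61.5,61.5,61.5,61.5,61.5,61.5,61.5,61.5,61.5,61.5,61.5,61.5,61.5]}'
python3 - <<'E'
from h import *
s=r.read_state();im=eyes.camera("top");cv2.imwrite("pics/top3.png",im)
y=Ro.from_quat(s["eef_rot"]).as_matrix()[:,1];print(s["width"],s["ee_pos"],np.degrees(np.arctan2(y[1],y[0])))
cv2.imwrite("pics/c6.png",cv2.resize(im[200:300,275:435],None,fx=5,fy=5,interpolation=cv2.INTER_CUBIC))
E
```

```text
time: 7.15
ee_pos: [0.6005, 0.06, 0.0196]
eef_rot: [0.083, 0.997, -0.007, -0.004]
ft_force: [-1.4, -2.0, 0.9]
width: 0.0616
0.061577525601809374 [0.60052033 0.06001748 0.01959963] 80.52683632375265
```

View pics/c6.png

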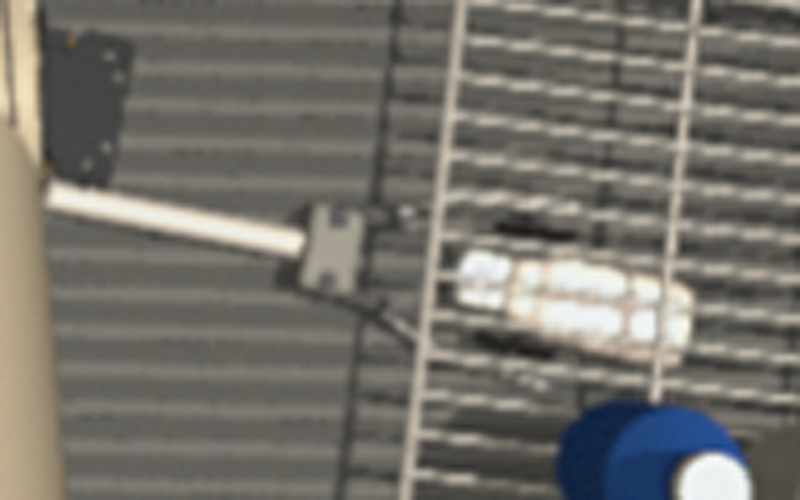

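The bottle is unmoved at (457–692). The pads at (533,225) and (513,344) straddle it, biased about 2 mm to +x, so I'll correct that while advancing the last 40 mm.

```bash
python3 -m inch '{"translation":[[-0.015,-0.05,0],[-0.03,-0.1,0],[-0.042,-0.15,0],[-0.053,-0.2,0],[-0.062,-0.25,0],[-0.07,-0.3,0],[-0.078,-0.35,0],[-0.085,-0.39,0],[-0.085,-0.39,0],[-0.085,-0.39,0]],"rot":[[0,0,0],[0,0,0],[0,0,0],[0,0,0],[0,0,0],[0,0,0],[0,0,0],[0,0,0],[0,0,0],[0,0,0]],"jaw":[61.5,61.5,61.5,61.5,61.5,61.5,61.5,61.5,61.5,61.5]}'
python3 - <<'E'
from h import *
s=r.read_state();im=eyes.camera("top");cv2.imwrite("pics/top4.png",im)
cv2.imwrite("pics/c7.png",cv2.resize(im[200:300,275:435],None,fx=5,fy=5,interpolation=cv2.INTER_CUBIC))
E
```

```text
time: 8.2
ee_pos: [0.5919, 0.0201, 0.0196]
eef_rot: [0.083, 0.997, -0.007, -0.004]
ft_force: [-0.4, -2.4, 2.5]
width: 0.0616
```

View pics/c7.png

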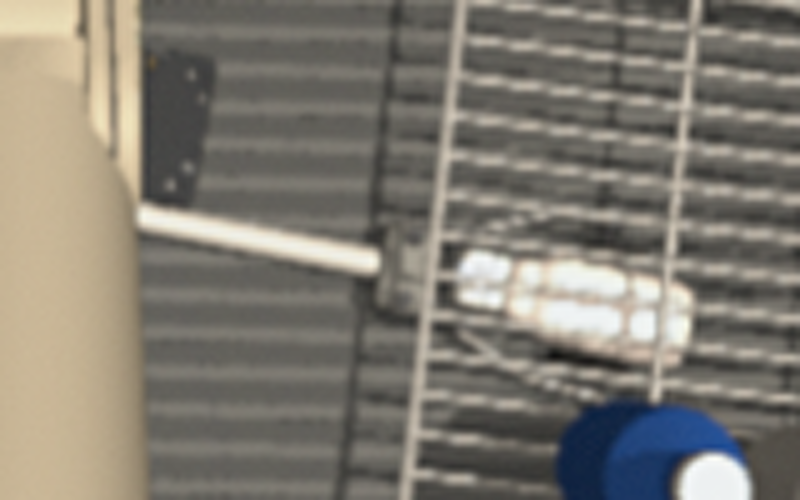

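Bottle unmoved and bracketed by the pads. Squeezing slowly with a capped force.

```bash
python3 -m inch '{"translation":[[0,0,0],[0,0,0],[0,0,0],[0,0,0],[0,0,0],[0,0,0],[0,0,0],[0,0,0],[0,0,0],[0,0,0]],"rot":[[0,0,0],[0,0,0],[0,0,0],[0,0,0],[0,0,0],[0,0,0],[0,0,0],[0,0,0],[0,0,0],[0,0,0]],"jaw":[61,60.5,60,59.5,59,58.5,58,57.5,57.5,57.5]}' 17
python3 -m inch '{"translation":[[0,0,0],[0,0,0],[0,0,0],[0,0,0],[0,0,0],[0,0,0],[0,0,0],[0,0,0],[0,0,0],[0,0,0]],"rot":[[0,0,0],[0,0,0],[0,0,0],[0,0,0],[0,0,0],[0,0,0],[0,0,0],[0,0,0],[0,0,0],[0,0,0]],"jaw":[57,56.5,56,55.5,55,54.5,54,53.5,53.5,53.5]}'
python3 -c "
from bench import r
print(r.read_state()['width'])"
```

```text
time: 9.25
ee_pos: [0.592, 0.0204, 0.0196]
eef_rot: [0.083, 0.997, -0.007, -0.004]
ft_force: [2.5, 2.8, 0.1]
width: 0.0579
time: 10.25
ee_pos: [0.592, 0.0204, 0.0196]
eef_rot: [0.083, 0.997, -0.007, -0.004]
ft_force: [2.2, 3.6, -0.4]
width: 0.0582
0.05823107735998363
```

Stalled at 58.2 mm under the 17 N cap: the pads are on the bottle at about 3.2 N each. Raising to 20 N.

```bash
python3 -m inch '{"translation":[[0,0,0],[0,0,0],[0,0,0],[0,0,0]],"rot":[[0,0,0],[0,0,0],[0,0,0],[0,0,0]],"jaw":[56.5,56.5,56.5,56.5]}' 18.5
python3 -m inch '{"translation":[[0,0,0],[0,0,0],[0,0,0],[0,0,0],[0,0,0]],"rot":[[0,0,0],[0,0,0],[0,0,0],[0,0,0],[0,0,0]],"jaw":[56.5,56.5,56.5,56.5,56.5]}' 20
```

```text
time: 10.65
ee_pos: [0.592, 0.0204, 0.0196]
eef_rot: [0.083, 0.997, -0.007, -0.004]
ft_force: [0.6, 3.0, -0.2]
width: 0.0577
time: 11.15
ee_pos: [0.5921, 0.0204, 0.0196]
eef_rot: [0.083, 0.997, -0.007, -0.004]
ft_force: [1.3, 3.7, -0.0]
width: 0.058
```

Firm hold. Drawing straight back along the axis, starting gently.

```bash
python3 -m inch '{"translation":[[0.002,0.01,0],[0.005,0.03,0],[0.01,0.06,0],[0.016,0.1,0],[0.023,0.14,0],[0.03,0.18,0],[0.036,0.22,0],[0.043,0.26,0],[0.05,0.3,0],[0.056,0.34,0],[0.062,0.38,0],[0.07,0.42,0],[0.076,0.46,0],[0.083,0.5,0],[0.09,0.54,0],[0.096,0.58,0],[0.1,0.61,0],[0.105,0.63,0],[0.107,0.64,0],[0.107,0.64,0]],"rot":[[0,0,0],[0,0,0],[0,0,0],[0,0,0],[0,0,0],[0,0,0],[0,0,0],[0,0,0],[0,0,0],[0,0,0],[0,0,0],[0,0,0],[0,0,0],[0,0,0],[0,0,0],[0,0,0],[0,0,0],[0,0,0],[0,0,0],[0,0,0]],"jaw":[56.5,56.5,56.5,56.5,56.5,56.5,56.5,56.5,56.5,56.5,56.5,56.5,56.5,56.5,56.5,56.5,56.5,56.5,56.5,56.5]}'
python3 - <<'E'
from h import *
s=r.read_state();im=eyes.camera("top");cv2.imwrite("pics/top5.png",im)
cv2.imwrite("pics/c8.png",cv2.resize(im[200:300,255:415],None,fx=5,fy=5,interpolation=cv2.INTER_CUBIC))
E
```

```text
time: 13.15
ee_pos: [0.6026, 0.0837, 0.0196]
eef_rot: [0.083, 0.997, -0.007, -0.004]
ft_force: [-1.4, -4.9, 3.2]
width: 0.0569
```

View pics/c8.png

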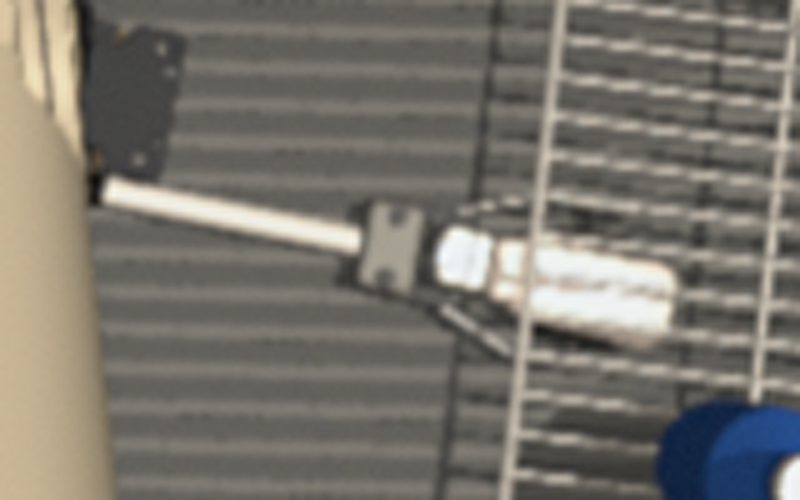

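The bottle followed fully (cap moved 122 crop px, about 63 mm). The width dropped about 1 mm under drag, so the pull adds squeeze. I'm lowering the force a little for margin and continuing.

```bash
python3 -m inch '{"translation":[[0,0,0],[0,0,0],[0.002,0.01,0],[0.005,0.03,0],[0.01,0.06,0],[0.016,0.1,0],[0.023,0.14,0],[0.03,0.18,0],[0.036,0.22,0],[0.043,0.26,0],[0.05,0.3,0],[0.056,0.34,0],[0.062,0.38,0],[0.07,0.42,0],[0.076,0.46,0],[0.083,0.5,0],[0.09,0.54,0],[0.096,0.58,0],[0.1,0.61,0],[0.105,0.63,0]],"rot":[[0,0,0],[0,0,0],[0,0,0],[0,0,0],[0,0,0],[0,0,0],[0,0,0],[0,0,0],[0,0,0],[0,0,0],[0,0,0],[0,0,0],[0,0,0],[0,0,0],[0,0,0],[0,0,0],[0,0,0],[0,0,0],[0,0,0],[0,0,0]],"jaw":[56.5,56.5,56.5,56.5,56.5,56.5,56.5,56.5,56.5,56.5,56.5,56.5,56.5,56.5,56.5,56.5,56.5,56.5,56.5,56.5]}' 18
python3 -m inch '{"translation":[[0.002,0.01,0],[0.005,0.03,0],[0.01,0.06,0],[0.016,0.1,0],[0.023,0.14,0],[0.03,0.18,0],[0.036,0.22,0],[0.043,0.26,0],[0.05,0.3,0],[0.056,0.34,0],[0.062,0.38,0],[0.07,0.42,0],[0.076,0.46,0],[0.083,0.5,0],[0.09,0.54,0],[0.096,0.58,0],[0.1,0.61,0],[0.105,0.63,0],[0.107,0.64,0],[0.107,0.64,0]],"rot":[[0,0,0],[0,0,0],[0,0,0],[0,0,0],[0,0,0],[0,0,0],[0,0,0],[0,0,0],[0,0,0],[0,0,0],[0,0,0],[0,0,0],[0,0,0],[0,0,0],[0,0,0],[0,0,0],[0,0,0],[0,0,0],[0,0,0],[0,0,0]],"jaw":[56.5,56.5,56.5,56.5,56.5,56.5,56.5,56.5,56.5,56.5,56.5,56.5,56.5,56.5,56.5,56.5,56.5,56.5,56.5,56.5]}'
python3 - <<'E'
from h import *
s=r.read_state();im=eyes.camera("top");cv2.imwrite("pics/top6.png",im)
cv2.imwrite("pics/c9.png",cv2.resize(im[190:310,215:407],None,fx=4,fy=4,interpolation=cv2.INTER_CUBIC))
E
```

```text
time: 15.2
ee_pos: [0.6131, 0.1463, 0.0196]
eef_rot: [0.083, 0.996, -0.008, -0.004]
ft_force: [-1.3, -5.3, 4.8]
width: 0.0571
time: 17.2
ee_pos: [0.6238, 0.2098, 0.0196]
eef_rot: [0.083, 0.996, -0.008, -0.004]
ft_force: [-0.8, -3.4, 3.9]
width: 0.0574
```

View pics/c9.png

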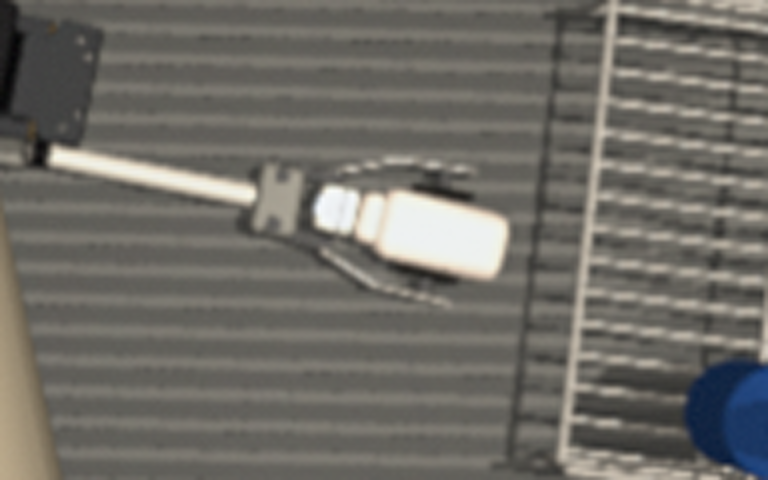

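The bottle is clear of the rack, from (313,207) to (508,240), still gripped between the pads. Checking the distance, then releasing slowly and lifting clear.

```bash
python3 - <<'E'
from h import *
p=ray("top",np.array([(313,207),(508,243)])/4+[215,190]-.4,.022)[:,:2];c=p.mean(0);x=np.array([np.cos(np.radians(-95.9)),np.sin(np.radians(-95.9))])
print(c,"rack x",(c-[.531,-.196])@x)
E
python3 -m inch '{"translation":[[0,0,0],[0,0,0],[0,0,0],[0,0,0],[0,0,0],[0,0,0],[0,0,0],[0,0,0],[0,0,0],[0,0,0],[0,0,0],[0,0,0],[0,0,0],[0,0,0],[0,0,0],[0,0,0]],"rot":[[0,0,0],[0,0,0],[0,0,0],[0,0,0],[0,0,0],[0,0,0],[0,0,0],[0,0,0],[0,0,0],[0,0,0],[0,0,0],[0,0,0],[0,0,0],[0,0,0],[0,0,0],[0,0,0]],"jaw":[58.5,59.5,60.5,61.5,62.5,63.5,64.5,66,70,75,80,86,86,86,86,86]}'
```

```text
[ 0.53340268 -0.08584055] rack x -0.10982289201480318
time: 18.85
ee_pos: [0.6238, 0.2099, 0.0197]
eef_rot: [0.083, 0.996, -0.008, -0.004]
ft_force: [-0.7, 0.3, -0.0]
width: 0.0858
```

```bash
python3 -m inch '{"translation":[[0,0,0.05],[0,0,0.15],[0,0,0.3],[0,0,0.5],[0,0,0.8],[0,0,1]],"rot":[[0,0,0],[0,0,0],[0,0,0],[0,0,0],[0,0,0],[0,0,0]],"jaw":[86,86,86,86,86,86]}'
python3 -m inch '{"translation":[[0,0.3,0.3],[-0.3,0.7,0.6],[-0.6,1,0.9],[-0.6,1,0.9],[-0.6,1,0.9]],"rot":[[0,0,0],[0,0,0],[0,0,0],[0,0,0],[0,0,0]],"jaw":[86,86,86,86,86]}'
python3 - <<'E'
from h import *
im=eyes.camera("top");cv2.imwrite("pics/top7.png",im)
cv2.imwrite("pics/c10.png",cv2.resize(im[80:380,100:480],None,fx=2,fy=2,interpolation=cv2.INTER_CUBIC))
E
```

```text
time: 19.45
ee_pos: [0.6247, 0.2101, 0.1234]
eef_rot: [0.083, 0.996, -0.007, -0.003]
ft_force: [1.5, 0.3, 0.5]
width: 0.0861
time: 19.95
ee_pos: [0.5641, 0.3122, 0.2161]
eef_rot: [0.082, 0.997, -0.006, -0.001]
ft_force: [0.4, -0.4, 0.4]
width: 0.0862
```

No pictures left to view, so checking numerically.

Run:
```python
from h import *
a,b6,b=[cv2.imread(f"pics/top{i}.png") for i in(0,6,7)]
def blob(im):
    m=(im.min(2)>190).astype(np.uint8);m[:230]=0;m[275:]=0;m[:,:285]=0;m[:,350:]=0
    n,l,st,c=cv2.connectedComponentsWithStats(m);i=1+st[1:,4].argmax();return st[i],c[i]
print(blob(b6),blob(b));w=ray("top",[blob(b)[1]],.038);print(w)
boxes=dict(brush=(210,280,125,160),funnel=(295,340,125,170),guard=(345,390,138,175),spanner=(115,140,175,250),tape=(112,142,270,298),rackitems=(345,470,180,325))
for k,(x0,x1,y0,y1) in boxes.items():
    d=cv2.absdiff(a,b)[y0:y1,x0:x1].max(2);print(k,"changed px",(d>50).sum(),d.size)
h=cv2.cvtColor(b,cv2.COLOR_BGR2GRAY)
d6=cv2.absdiff(b6,b)[225:285,225:350].max(2);print("reacher/bottle area change since gripped",(d6>50).sum())
# trigger position: dark profile across grip
g=cv2.absdiff(b,b6)
```

```text
(array([294, 237,  48,  22, 607], dtype=int32), array([319.22240527, 246.723229  ])) (array([294, 237,  47,  22, 605], dtype=int32), array([319.15041322, 246.72066116]))
[[ 0.53080927 -0.08941375  0.038     ]]
brush changed px 0 2450
funnel changed px 0 2025
guard changed px 0 1665
spanner changed px 736 1875
tape changed px 775 840
rackitems changed px 564 18125
reacher/bottle area change since gripped 181
```

```bash
python3 -m inch '{"translation":[[0,0,0],[0,0,0],[0,0,0]],"rot":[[0,0,0],[0,0,0],[0,0,0]],"jaw":[86,86,86]}'; python3 -c "
from bench import r
print(r.close_job())"
```

```text
time: 20.3
ee_pos: [0.5655, 0.3086, 0.2138]
eef_rot: [0.084, 0.996, -0.007, -0.002]
ft_force: [-0.3, 0.1, 0.7]
width: 0.086
the job is handed in; nothing more can be done
None
```

I gripped the bottle with the reacher under the rack, drew it out, let the trigger go, and handed the job in at about 20 s. No verdict is reported. The fingers' force cap was 17–20 N, which by my estimate put 3–4.5 N on each pad at rest.

- **Bottle position:** just before release its centre measured about 110 mm outside the mouth. It did not shift afterwards (under 0.1 px in the top view).
- **Arm:** lifted clear, with near-zero force on the tool.
- **Bystanders:** the brush, funnel and sink guard are unchanged in the top image. Image changes around the rack came to 564 px; I put those down to the bottle leaving, but did not check the cleaner and tin separately.
- **Spanner and tape roll (check failed):** their image areas changed, most likely because the arm blocks the view. The hand stayed well clear of both when it was low, but I could not confirm they are unmoved.
- **Spurting (not measured directly):** the fingers closed about 1 mm further while pulling, so I lowered the force cap from 20 to 18 N during the draw. I have no direct reading of the pad force.
- **Final state not viewed:** the 12-picture limit was reached. That the trigger returned is inferred from the fingers opening to 86 mm and lifting off. That the reacher is lying flat was not checked separately.

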